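# Scan the label on the stack of boards

### The arm

A 7-joint arm with a two-finger parallel gripper is mounted at the origin on the work surface. World frame = base frame: x ahead of the robot, y to its left, z up, the work surface at z = 0. Lengths are in m, angles in rad, forces in N, time in s.
With the tool pointing down it reaches from about 0.35 to 0.9 m from the base axis. Payload 8.1 kg.
Tool frame: the origin (TCP) lies between the finger pads, 19 mm behind the fingertips; this is the grasp point; z points along the fingers, y is the line along which they close (so a half turn about z gives the same grasp; the last joint's range is limited). The gripper opens to 92 mm and grips with 3 to 60 N. Pads are 19 mm wide; open, the fingers measure 130 mm over their backs; the gripper's body (75 mm by 190 mm) begins 47 mm behind the grasp point.
Start: joints at [1.181, 0.434, 0.025, 1.573, -0.012, 1.134, -0.075], TCP at [0.177, -0.599, 0.246] pointing down, gripper open.
Joint ranges: [-2.62, 2.62], [-0.44, 2.09], [-1.27, 1.32], [0.08, 2.57], [-1.32, 4.46], [0.12, 2], [-2.74, 2.74]. Speed limits (rad/s): [2.22, 2.22, 3.01, 3.01, 3.14, 3.14, 3.14].

### API

Orientations are given as a rotation vector (axis times angle).
In Python, from cell import arm gives the robot as it stands.
- The arm moves only by the tool send_path, called after "Call:" by a JSON object that holds its "name" and its "arguments". Schema: {"type":"object","properties":{"ticks":{"type":"array","items":{"type":"number"},"minItems":5,"maxItems":50},"clamp_n":{"type":"number"},"only":{"type":"string"},"quiet":{"type":"boolean"},"lines":{"type":"string"}},"required":["ticks"],"additionalProperties":false}. ticks is one flat list of numbers that holds 1 to 10 rows one after another, with no inner brackets; each row has 5 numbers: dx, dy, dz in m, then a turn about the tool's z in rad, then the opening from 0.0 (shut) to 1.0 (fully open); each row shifts and turns the commanded pose from where the row before left it, along the tool's axes as they then stand; what a row does not reach is not made up. A row lasts 1/10 s, in which the tool goes at most 0.05 m and 0.15 rad, less where a joint would pass 70% of its speed; a pose out of reach is approached as far as the arm can. The fingers move at their own pace and stop on an object; clamp_n is the grip in N (left out, the last holds). Time passes only in rows, so rows that do not move let the fingers close. The tool returns the time, the measured TCP pose, the force, the opening and the grip force at its end. only (a regular expression) keeps the lines of the reply that match it, lines (a string "A,B") keeps lines A to B, and quiet returns only ok. Input that does not fit is refused with a message, and nothing moves.
- arm.observe(): the state, without advancing time (a new reading comes with each control period).
- arm.get_image(name): name is "side" or "top"; returns a dict with "image" (400x640x3 uint8, blue, green, red), "fx", "fy", "cx", "cy" (pixels), "cam_to_world" (4x4, takes a point from camera to world coordinates). Camera axes: x right, y down, z forward; pixel columns grow to the right and rows downward; lengths in m; the calibration is good to about 2 mm. A picture is of the moment at which its call begins. There is no depth.
- arm.sign_off(): hands the job in; it is judged then, once.
The state is a dict: "clock": time; "joints": joint angles; "dq": joint speeds; "joint_efforts": joint torques, N m; "position": TCP position; "ee_rot": TCP orientation; "force": force on the tool from outside, world axes, zero at the start; "ft_torque": the same for the moment, N m; "width": opening from 0.0 (shut) to 1.0 (fully open); "gripper_force": force on a finger pad.
Only numpy, scipy, OpenCV 4.12 (cv2) and the standard library are available. Lean on these libraries where they do the work, as an engineer would, in place of code of your own. Each camera call takes 0.05 s, during which the arm holds its last target. There are 200 camera calls.

### The job

Take the hand scanner out of its holder and aim it straight down at the middle of the bar-code label on the stack of wooden boards, holding it still with its nose about 5 cm above the label for two seconds. Do not scan the label on the plastic parts box. Then set the scanner gently back in its holder, nose down, and let go.

Things in the scene. Friction and masses are not known exactly. Their poses are not given: they have to be found in the camera images.
- scanner: Pistol-shaped hand scanner, 260 g, nose down in its holder. Origin: centre of the nose's underside; it looks along its -z. Barrel 130 mm tall: head 48 (x) x 42 (y) mm up to z = 50, white upper body 40 x 36 mm to the top. Grey handle, 28 mm wide, along -x to x = -113, z = 62 to 94. Grip from above across the y faces (36 mm) with the TCP at z = 112; this clears handle and holder.
- holder: Fixed grey open-topped pocket. Origin: centre of its underside on the bench, z up. Base 84 x 78 mm; pocket inside 60 (x) x 54 (y) mm, floor 6 mm and rim 46 mm above the bench. The scanner's nose rests on the pocket floor, 6 mm to spare on each side, scanner x along holder x (a half turn also fits), its origin 6 mm above the holder's.
- boards_label (a point): Middle of the label to scan: a white bar-code sticker, 40 x 60 mm, facing up in the middle of a fixed stack of three wooden boards, 150 x 125 mm and 54 mm high (label face 55 mm above the bench). z up, x along the stack's longer side.
- box_label (a point): Middle of the wrong label: an equal sticker facing up on the lid of a fixed clear plastic parts box with white lid, 138 x 113 mm and 70 mm high (label face 71 mm above the bench). z up, x along the box's longer side. Boards, box and holder may stand in any order.

How it is judged:
By the outcome, as a careful person would: the job done as asked, in the order asked, and still so for the second after the job is handed in, with the robot touching nothing.
It also fails if it takes over 58 s, if anything falls off the work surface, if the arm or the gripper's body presses on something with over 40 N, if the wrist force passes 120 N, or if a joint passes its speed limit or range.

## Working session

There is one attempt and no reset: what is moved stays moved. The work goes in short steps, Python scripts to look and compute and a tool call to move; the robot and the scene stay as the last step left them, time stands still between calls to the robot, and variables do not carry over. Pictures are saved under pics/ and viewed, at most 10 in all, crops included, and the job is handed in when it is done.

```bash
ls; mkdir -p pics
```

Run:
```python
from cell import arm
import cv2,numpy as np
o=arm.observe();print(o['clock'],o['position'],o['ee_rot'],o['width'])
for n in('side','top'):
    d=arm.get_image(n);cv2.imwrite(f'pics/{n}0.png',d['image']);print(n,d['fx'],d['fy'],d['cx'],d['cy'],np.round(d['cam_to_world'],4).tolist())
```

```text
cell.py
pics
0.0 [ 0.17659606 -0.59903804  0.24476078] [-3.10786833e+00 -4.48602435e-01  6.37586568e-04] 1.0021127898478628
side 478.32225379963023 478.32225379963023 324.2660409670407 207.7318350366209 [[-0.6717, -0.4964, 0.5499, -0.0591], [-0.7407, 0.4391, -0.5084, 0.5401], [0.0109, -0.7489, -0.6626, 0.7672], [0.0, 0.0, 0.0, 1.0]]
top 434.6717330100646 434.6717330100646 313.35112837714416 204.57068298959948 [[-0.0074, -0.987, 0.1608, 0.3336], [-1.0, 0.007, -0.0034, 0.0049], [0.0022, -0.1608, -0.987, 1.079], [0.0, 0.0, 0.0, 1.0]]
```

View pics/side0.png

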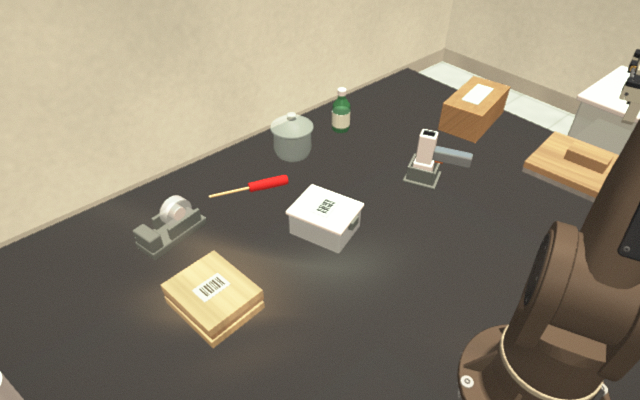

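View pics/top0.png

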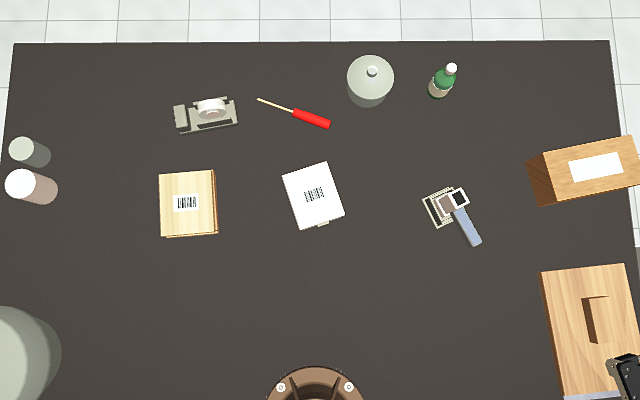

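The side view shows the boards label near (211,287), the box label near (326,206) and the scanner top near (429,133). In the top view they are at (187,202), (314,194) and (459,198). Next I'll zoom in.

Run:
```python
import cv2,numpy as np
s=cv2.imread('pics/side0.png');t=cv2.imread('pics/top0.png')
up=lambda a,k:cv2.resize(a,None,fx=k,fy=k,interpolation=cv2.INTER_CUBIC)
# 4 tiles 400x300
c=[up(s[120:195,385:485],4),up(t[175:250,400:500],4),up(s[250:325,160:260],4),up(t[165:240,140:240],4)]
cv2.imwrite('pics/crop1.png',np.vstack([np.hstack(c[:2]),np.hstack(c[2:])]))
```

```text
(no output)
```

View pics/crop1.png

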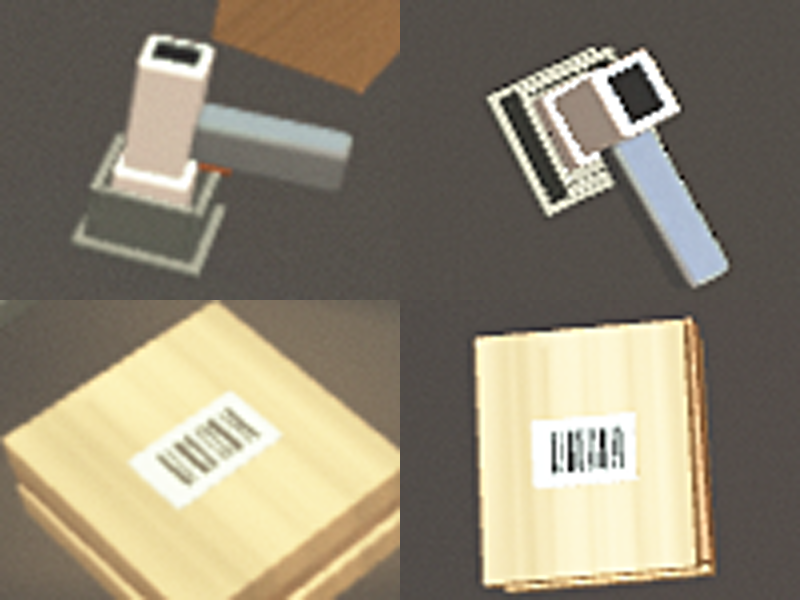

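Crops: the scanner's top face is a white rectangle with a dark centre, at about (428,133) in the side view and (460,198) in the top view. The handle points toward the robot and to the right. The boards label is a clean white quad in both views. I'll triangulate from masks.

Create h.py:
```python
import cv2,numpy as np
def ray(d,p):
    M=d['cam_to_world'];v=M[:3,:3]@np.array([(p[0]-d['cx'])/d['fx'],(p[1]-d['cy'])/d['fy'],1.]);return M[:3,3],v/np.linalg.norm(v)
def tri(d1,p1,d2,p2):
    a,u=ray(d1,p1);b,v=ray(d2,p2);s=np.linalg.lstsq(np.c_[u,-v],b-a,rcond=None)[0]
    P,Q=a+s[0]*u,b+s[1]*v;return (P+Q)/2,np.linalg.norm(P-Q)
def plane(d,p,z):
    a,u=ray(d,p);return a+u*(z-a[2])/u[2]
def blob(mask,box):
    """largest filled contour of mask in box x0,y0,x1,y1: (centre, minAreaRect corners, area)"""
    x0,y0,x1,y1=box;m=mask[y0:y1,x0:x1].astype(np.uint8)
    m=cv2.resize(m*255,None,fx=4,fy=4,interpolation=cv2.INTER_LINEAR);m=(m>127).astype(np.uint8)
    c=max(cv2.findContours(m,cv2.RETR_EXTERNAL,cv2.CHAIN_APPROX_NONE)[0],key=cv2.contourArea)
    M=cv2.moments(c);f=lambda q:(np.array(q)-1.5)/4+[x0,y0]
    return f((M['m10']/M['m00'],M['m01']/M['m00'])),f(cv2.boxPoints(cv2.minAreaRect(c))),M['m00']/16
```

Run:
```python
from cell import arm
from h import *
np.set_printoptions(precision=4,suppress=True)
s,t=arm.get_image('side'),arm.get_image('top')
hs=cv2.cvtColor(s['image'],cv2.COLOR_BGR2HSV).astype(int);ht=cv2.cvtColor(t['image'],cv2.COLOR_BGR2HSV).astype(int)
wh=lambda h:(h[...,1]<40)&(h[...,2]>150)
for n,bs,bt in(('boards',(185,265,240,310),(165,185,207,220)),):
    a,ca,A=blob(wh(hs),bs);b,cb,B=blob(wh(ht),bt)
    print(n,a,b,A,B,tri(s,a,t,b));print(np.array([plane(t,q,.055) for q in cb]),np.array([plane(s,q,.055) for q in ca]))
dk=lambda h:h[...,2]<38
a,ca,A=blob(dk(hs),(421,128,438,138));b,cb,B=blob(dk(ht),(448,186,470,208))
print('screen',a,b,A,B,tri(s,a,t,b));print(np.array([plane(t,q,.136) for q in cb]))
# hand corners of top face (image order matched): far-left.. from crop
S=np.array([(145,35),(214,45),(203,77),(136,68)])/4.+[385,120]-.4;T=np.array([(590,85),(646,49),(681,104),(624,138)])/4.+[300,175]-.4
for d,C in((s,S),(t,T)):
    P=np.array([plane(d,q,.136) for q in C]);print('face',P,P.mean(0),np.linalg.norm(np.roll(P,-1,0)-P,axis=1))
print('tri face',tri(s,S.mean(0),t,T.mean(0)))
# blue handle
bl=(ht[...,0]>100)&(ht[...,0]<130)&(ht[...,1]>30)&(ht[...,2]>120)
c,cc,C=blob(bl,(440,200,500,255));P=np.array([plane(t,q,.1) for q in cc]);print('handle',c,C,P,np.linalg.norm(np.roll(P,-1,0)-P,axis=1))
# holder base corners top view at z=0
H=np.array([(490,98),(548,215)])/4.+[300,175]-.4;print('holder rim-left corners z=.046',np.array([plane(t,q,.046) for q in H]))
```

```text
boards [210.647  286.9271] [186.3444 202.8993] 544.34375 512.0 (array([0.5071, 0.3051, 0.0542]), np.float64(0.0010548937019731173))
[[0.5514 0.3392 0.055 ]
 [0.5509 0.2749 0.055 ]
 [0.4667 0.272  0.055 ]
 [0.4672 0.3354 0.055 ]] [[0.5258 0.3362 0.055 ]
 [0.5331 0.2689 0.055 ]
 [0.4883 0.2743 0.055 ]
 [0.483  0.3395 0.055 ]]
screen [425.  132.5] [456.2867 201.4267] 1.1875 4.6875 (array([ 0.4956, -0.307 ,  0.1436]), np.float64(0.012077263706599896))
[[ 0.4985 -0.3058  0.136 ]
 [ 0.5011 -0.3091  0.136 ]
 [ 0.4861 -0.32    0.136 ]
 [ 0.4835 -0.3166  0.136 ]]
face [[ 0.5256 -0.3203  0.136 ]
 [ 0.4904 -0.3433  0.136 ]
 [ 0.4728 -0.3099  0.136 ]
 [ 0.5056 -0.2873  0.136 ]] [ 0.4986 -0.3152  0.136 ] [0.042  0.0378 0.0398 0.0386]
face [[ 0.5046 -0.2937  0.136 ]
 [ 0.5247 -0.3258  0.136 ]
 [ 0.4936 -0.3432  0.136 ]
 [ 0.4749 -0.3107  0.136 ]] [ 0.4995 -0.3183  0.136 ] [0.0379 0.0356 0.0376 0.0342]
tri face (array([ 0.5003, -0.3189,  0.1334]), np.float64(0.0011040579653329669))
handle [467.7036 226.154 ] 309.21875 [[ 0.4756 -0.3186  0.1   ]
 [ 0.4857 -0.337   0.1   ]
 [ 0.407  -0.3764  0.1   ]
 [ 0.3972 -0.3582  0.1   ]] [0.021  0.088  0.0207 0.0879]
holder rim-left corners z=.046 [[ 0.5134 -0.2613  0.046 ]
 [ 0.4423 -0.2926  0.046 ]]
```

Run:
```python
from cell import arm
from h import *
np.set_printoptions(precision=4,suppress=True)
s,t=arm.get_image('side'),arm.get_image('top')
hs=cv2.cvtColor(s['image'],cv2.COLOR_BGR2HSV).astype(int);ht=cv2.cvtColor(t['image'],cv2.COLOR_BGR2HSV).astype(int)
print('bg',ht[230,420],hs[180,380],'screen',ht[197,459],hs[133,429],'label',ht[194,177],'wood',ht[215,185],'handle',ht[225,467])
ang=lambda P:[np.degrees(np.arctan2(*(P[(i+1)%4]-P[i])[1::-1])) for i in range(4)]
for sat in(18,28):
    b,cb,B=blob((ht[...,1]<sat)&(ht[...,2]>150),(170,190,203,214))
    a,ca,A=blob((hs[...,1]<sat+10)&(hs[...,2]>150),(190,270,232,306))
    P=np.array([plane(t,q,.055) for q in cb]);print(sat,a,b,tri(s,a,t,b),'top size',np.linalg.norm(np.roll(P,-1,0)-P,axis=1)[:2])
for v in(28,45,80,110):
    a,ca,A=blob(hs[...,2]<v,(422,129,437,137));b,cb,B=blob(ht[...,2]<v,(452,190,467,206))
    P=np.array([plane(t,q,.136) for q in cb]);print('screen',v,a,b,A,B,tri(s,a,t,b),ang(P)[:2],plane(t,b,.136),plane(s,a,.136))
for v in(80,100,120):
    c,cc,C=blob((ht[...,2]>v)&(ht[...,1]>30)&(ht[...,0]>95)&(ht[...,0]<135),(440,205,500,255));P=np.array([plane(t,q,.1) for q in cc]);print('handle',v,C,P[:, :2].tolist(),ang(P)[:2])
```

```text
bg [18 36 85] [18 29 88] screen [30  9 55] [ 0  6 41] label [ 24  67 247] wood [ 25  39 253] handle [108  45 214]
18 [210.7201 286.932 ] [185.512  202.1941] (array([0.5078, 0.306 , 0.0548]), np.float64(0.0016160386209907375)) top size [0.0646 0.0431]
28 [210.6658 286.897 ] [185.5782 202.1482] (array([0.5079, 0.3059, 0.0547]), np.float64(0.0014717566747262341)) top size [0.0639 0.0442]Traceback (most recent call last):
  File "<stdin>", line 13, in <module>
  File "h.py", line 13, in blob
    c=max(cv2.findContours(m,cv2.RETR_EXTERNAL,cv2.CHAIN_APPROX_NONE)[0],key=cv2.contourArea)
ValueError: max() iterable argument is empty
```

Run:
```python
from cell import arm
from h import *
np.set_printoptions(precision=4,suppress=True)
s,t=arm.get_image('side'),arm.get_image('top')
hs=cv2.cvtColor(s['image'],cv2.COLOR_BGR2HSV).astype(int);ht=cv2.cvtColor(t['image'],cv2.COLOR_BGR2HSV).astype(int)
ang=lambda P:[round(np.degrees(np.arctan2(*(P[(i+1)%4]-P[i])[1::-1])),1) for i in range(2)]
for v in(75,110,150):
    a,ca,A=blob(hs[...,2]<v,(422,129,437,137));b,cb,B=blob(ht[...,2]<v,(452,190,467,206))
    P=np.array([plane(t,q,.136) for q in cb]);print('screen',v,a,b,A,B,tri(s,a,t,b),ang(P),plane(t,b,.136),plane(s,a,.136))
for v in(90,120):
    c,cc,C=blob((ht[...,2]>v)&(ht[...,1]>25)&(ht[...,0]>85)&(ht[...,0]<135),(440,205,500,255));P=np.array([plane(t,q,.1) for q in cc]);print('handle',v,C,P[:, :2].tolist(),ang(P))
# holder bright rim: left edge line fit in top view
m=(ht[...,2]>140)
b,cb,B=blob(m,(418,180,456,232));pts=np.argwhere(m[198:228,418:450]);
E=np.array([[418+np.flatnonzero(m[r,418:450])[0],r] for r in range(201,226)])
P=np.array([plane(t,q,.046)[:2] for q in E]);vx,vy,x0,y0=cv2.fitLine(P.astype(np.float32),cv2.DIST_HUBER,0,.01,.01).ravel();print('rim',np.degrees(np.arctan2(vy,vx)),P[::8])
```

```text
screen 75 [428.7188 132.9228] [458.3452 197.8363] 24.65625 103.59375 (array([ 0.4998, -0.3183,  0.1361]), np.float64(0.0004044354548694671)) [np.float64(-60.1), np.float64(-152.6)] [ 0.5    -0.3182  0.136 ] [ 0.4997 -0.3186  0.136 ]
screen 110 [428.844  132.9224] [458.5252 197.7531] 34.25 112.59375 (array([ 0.5   , -0.3189,  0.1358]), np.float64(0.00061774825598265)) [np.float64(-61.0), np.float64(-153.5)] [ 0.5002 -0.3186  0.136 ] [ 0.4995 -0.3188  0.136 ]
screen 150 [429.5817 132.2289] [458.5252 197.7531] 50.625 112.59375 (array([ 0.4988, -0.3184,  0.1386]), np.float64(0.0021606713074231025)) [np.float64(-61.0), np.float64(-153.5)] [ 0.5002 -0.3186  0.136 ] [ 0.5003 -0.3226  0.136 ]
handle 90 328.03125 [[0.4754555803749484, -0.31835709317703564], [0.48614086895281283, -0.33775339277694677], [0.40645159980200235, -0.37764375785570203], [0.39604408291452786, -0.35842404493169816]] [np.float64(-61.1), np.float64(-153.4)]
handle 120 328.03125 [[0.4754555803749484, -0.31835709317703564], [0.48614086895281283, -0.33775339277694677], [0.40645159980200235, -0.37764375785570203], [0.39604408291452786, -0.35842404493169816]] [np.float64(-61.1), np.float64(-153.4)]
rim 24.180065 [[ 0.5087 -0.2632]
 [ 0.4891 -0.2719]
 [ 0.4697 -0.2806]
 [ 0.4503 -0.2892]]
```

Scanner top: (0.500, -0.319, 0.136), yaw about 27°. The triangulated height agrees with 6+130 mm. Boards label: (0.508, 0.306, 0.055), measuring 64 x 43 mm, which also agrees. Now I'll move above the scanner.

Add to h.py:
```python
from scipy.spatial.transform import Rotation as R
def go(o,target,yaw=None):
    Rt=R.from_rotvec(o['ee_rot']);M=Rt.as_matrix();d=np.array(target)-o['position']
    y=np.degrees(np.arctan2(M[1,0],M[0,0]))
    print('t',round(o['clock'],2),'pos',np.round(o['position'],4),'yaw',round(y,2),'tilt',np.round(M[:2,2],4),'tool delta',np.round(M.T@d,4),'turn',None if yaw is None else np.round(-np.radians((yaw-y+90)%180-90),4),'F',np.round(o['force'],1),'w',round(o['width'],3),'g',o['gripper_force'],'j7',round(o['joints'][6],2))
```

```text
(no output)
```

Call:
{"name": "send_path", "arguments": {"ticks": [0.039,-0.018,0,0,1,0.039,-0.018,0,0,1,0.039,-0.018,0,0,1,0.039,-0.018,0,0,1,0.039,-0.018,0,0,1,0.039,-0.018,0,0,1,0.039,-0.018,0,0,1,0.039,-0.018,0,0,1,0.039,-0.018,0,0,1,0.038,-0.016,0,0,1]}}

```text
clock: 1.4
position: [0.5008, -0.3172, 0.2457]
ee_rot: [3.109, 0.449, 0.001]
force: [0.7, -0.9, 0.4]
width: 1.002
gripper_force: 0.0
```

Call:
{"name": "send_path", "arguments": {"ticks": [0,0,0,-0.1,1,0,0,0,-0.085,1,0,0,0,0,1,0,0,0,0,1]}}

```text
clock: 1.8
position: [0.4994, -0.319, 0.2455]
ee_rot: [3.056, 0.729, -0.0]
force: [-0.5, -0.7, 0.2]
width: 0.998
gripper_force: 0.0
```

```bash
python3 -c "
from cell import arm;from h import *
go(arm.observe(),[.5,-.3187,.118],27)"
```

```text
t 1.8 pos [ 0.4994 -0.319   0.2455] yaw 26.85 tilt [-0.0001 -0.    ] tool delta [0.0007 0.     0.1275] turn -0.0026 F [-0.5 -0.7  0.2] w 0.998 g 0.0 j7 -0.68
```

Call:
{"name": "send_path", "arguments": {"ticks": [0.0005,0,0.025,0,1,0,0,0.025,0,1,0,0,0.025,0,1,0,0,0.02,0,1,0,0,0.02,0,1,0,0,0.0125,0,1,0,0,0,0,1,0,0,0,0,1]}}

```text
clock: 2.6
position: [0.5002, -0.3188, 0.1186]
ee_rot: [3.055, 0.732, 0.0]
force: [0.3, -0.0, 0.0]
width: 0.996
gripper_force: 0.0
```

```bash
python3 -c "
from cell import arm;from h import *
go(arm.observe(),[.5,-.3187,.118],27)
s=arm.get_image('side')['image'];cv2.imwrite('pics/g1.png',cv2.resize(s[90:215,360:520],None,fx=4,fy=4))"
```

```text
t 2.6 pos [ 0.5002 -0.3188  0.1186] yaw 26.97 tilt [ 0.0004 -0.0003] tool delta [-0.0001 -0.0002  0.0006] turn -0.0006 F [ 0.3 -0.   0. ] w 0.996 g 0.0 j7 -0.71
```

View pics/g1.png

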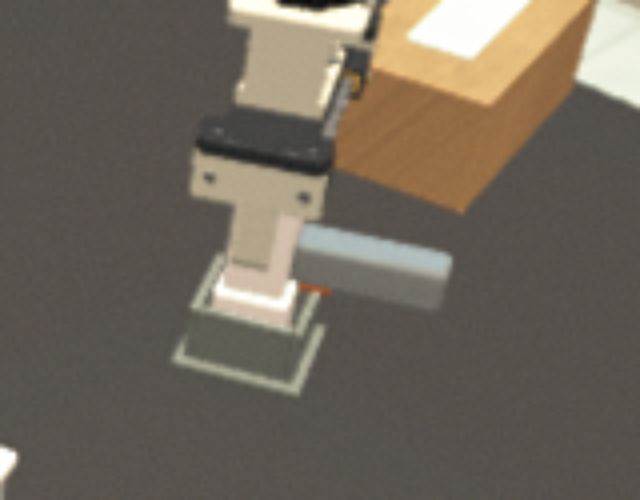

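The near finger stands beside the white body, clear of the handle and holder. Closing with 25 N.

Call:
{"name": "send_path", "arguments": {"ticks": [0,0,0,0,0.5,0,0,0,0,0.3,0,0,0,0,0.3,0,0,0,0,0.3,0,0,0,0,0.3,0,0,0,0,0.3,0,0,0,0,0.3,0,0,0,0,0.3], "clamp_n": 25}}

```text
clock: 3.45
position: [0.5001, -0.3186, 0.1181]
ee_rot: [3.055, 0.734, 0.0]
force: [0.0, -0.5, 0.6]
width: 0.392
gripper_force: 25.0
```

```bash
python3 -c "
from cell import arm;from h import *
go(arm.observe(),[.5,-.3187,.118],27)"
```

```text
t 3.45 pos [ 0.5001 -0.3186  0.1181] yaw 27.02 tilt [ 0.0002 -0.0001] tool delta [-0.0001  0.0001  0.0001] turn 0.0004 F [ 0.  -0.5  0.6] w 0.392 g 24.99386966228485 j7 -0.71
```

Call:
{"name": "send_path", "arguments": {"ticks": [0,0,-0.01,0,0.3,0,0,-0.015,0,0.3,0,0,-0.02,0,0.3,0,0,-0.025,0,0.3,0,0,-0.025,0,0.3,0,0,-0.025,0,0.3,0,0,-0.015,0,0.3,0,0,-0.005,0,0.3,0,0,0,0,0.3,0,0,0,0,0.3]}}

```text
clock: 4.45
position: [0.4995, -0.3183, 0.2571]
ee_rot: [-3.054, -0.734, 0.002]
force: [-0.8, 0.5, -1.7]
width: 0.386
gripper_force: 25.0
```

Run:
```python
from cell import arm;from h import *
go(arm.observe(),[.508,.306,.217],27)
s=arm.get_image('side')['image'];t=arm.get_image('top')['image']
cv2.imwrite('pics/l1.png',np.hstack([cv2.resize(s[60:210,365:505],None,fx=2.8,fy=2.8),cv2.resize(t[140:290,400:540],None,fx=2.8,fy=2.8)]))
```

```text
t 4.45 pos [ 0.4995 -0.3183  0.2571] yaw 27.03 tilt [-0.0014  0.0007] tool delta [ 0.2913 -0.5522  0.0405] turn 0.0005 F [-0.8  0.5 -1.7] w 0.386 g 24.992428421974182 j7 -0.68
```

View pics/l1.png

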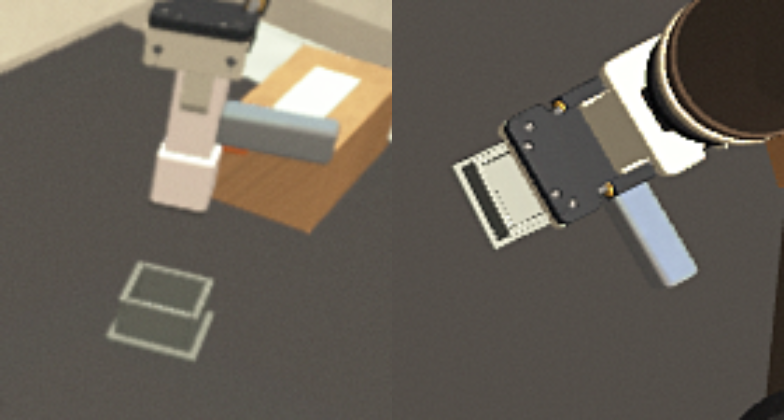

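The scanner is lifted upright and the holder is empty. Carrying it over to the boards, 74 mm above the box lid.

Call:
{"name": "send_path", "arguments": {"ticks": [0.01,-0.019,0,0,0.3,0.015,-0.028,0,0,0.3,0.019,-0.036,0,0,0.3,0.019,-0.036,0,0,0.3,0.019,-0.036,0,0,0.3,0.019,-0.036,0,0,0.3,0.019,-0.036,0,0,0.3,0.019,-0.036,0,0,0.3,0.019,-0.036,0,0,0.3,0.019,-0.036,0,0,0.3]}}

```text
clock: 5.55
position: [0.5049, 0.0618, 0.2574]
ee_rot: [-3.055, -0.734, 0.002]
force: [1.0, 0.1, -2.3]
width: 0.392
gripper_force: 25.0
```

Call:
{"name": "send_path", "arguments": {"ticks": [0.019,-0.036,0,0,0.3,0.019,-0.036,0,0,0.3,0.019,-0.036,0,0,0.3,0.019,-0.036,0,0,0.3,0.015,-0.03,0,0,0.3,0.012,-0.02,0,0,0.3,0.007,-0.01,0,0,0.3,0,0,0,0,0.3,0,0,0,0,0.3]}}

```text
clock: 6.45
position: [0.5109, 0.2905, 0.2575]
ee_rot: [3.054, 0.732, -0.002]
force: [0.4, -0.1, -2.3]
width: 0.389
gripper_force: 25.0
```

Run:
```python
from cell import arm;from h import *
go(arm.observe(),[.508,.306,.217],27)
s=arm.get_image('side');t=arm.get_image('top')
cv2.imwrite('pics/m_side.png',s['image']);cv2.imwrite('pics/m_top.png',t['image'])
cv2.imwrite('pics/m1.png',np.hstack([cv2.resize(s['image'][110:200,395:455],None,fx=5,fy=5,interpolation=cv2.INTER_CUBIC),cv2.resize(t['image'][170:260,415:505],None,fx=5,fy=5,interpolation=cv2.INTER_CUBIC)]))
```

```text
t 6.45 pos [0.5109 0.2905 0.2575] yaw 26.97 tilt [-0.0007 -0.0015] tool delta [ 0.0045 -0.0152  0.0404] turn -0.0006 F [ 0.4 -0.1 -2.3] w 0.389 g 24.99233901500702 j7 -1.86
```

View pics/m1.png

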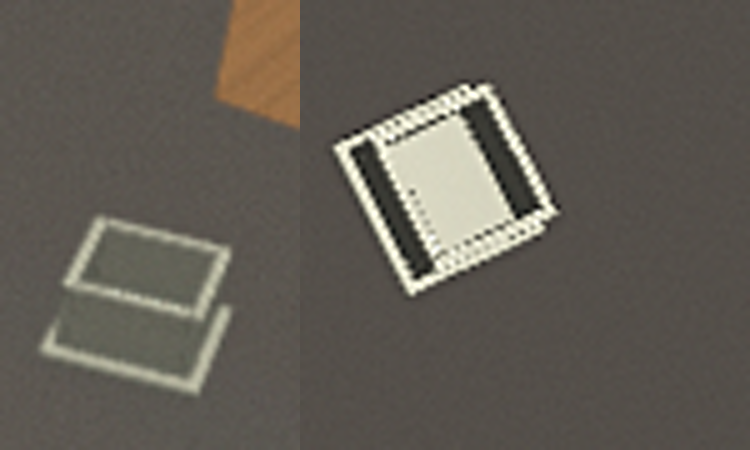

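View pics/m_side.png

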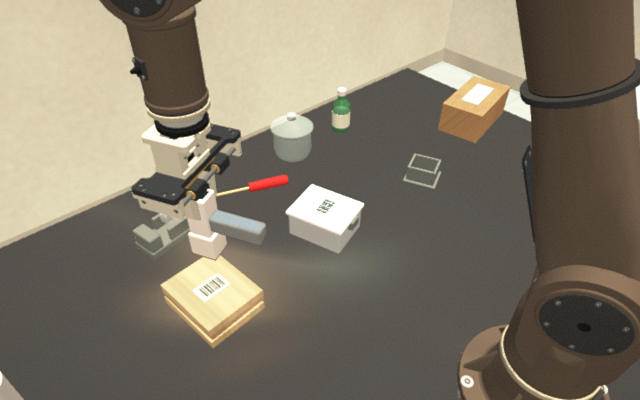

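The empty holder is cleanly visible. In the side view the rim corners are near (415,153), (441,160), (435,173) and (409,167). The side view also shows the scanner hanging vertical next to the boards label at (211,287). I'll compute the holder's centre and yaw, and the hanging scanner's nose position and tilt.

Run:
```python
from cell import arm;from h import *
np.set_printoptions(precision=4,suppress=True)
s=arm.get_image('side');t=arm.get_image('top')
e=-.4
ang=lambda a:round(np.degrees(np.arctan2(a[1],a[0])),1)
S=np.array([(100,215),(232,249),(200,319),(65,286)])/5+[395+e,110+e]
P=np.array([plane(s,q,.046) for q in S]);d=np.roll(P,-1,0)-P;print('rim side',P.mean(0),np.linalg.norm(d,axis=1),[ang(x) for x in d])
F=np.array([(40,351),(198,394),(231,308)])/5+[395+e,110+e]
for z in(0,.006):
    P=np.array([plane(s,q,z) for q in F]);d=np.diff(P,axis=0);print('flange side',z,(P[0]+P[2])/2,np.linalg.norm(d,axis=1),[ang(x) for x in d])
# top: rim right-edge outer corners, flange left corners
T=np.array([(490,84),(558,214)])/5+[415-60+e,170+e];L=np.array([(334,146),(410,296)])/5+[415-60+e,170+e]
P=np.array([plane(t,q,.046) for q in T]);print('rim top right edge',P,np.linalg.norm(P[1]-P[0]),ang(P[0]-P[1]))
for z in(0,.006):
    Q=np.array([plane(t,q,z) for q in L]);print('flange left',z,Q,np.linalg.norm(Q[1]-Q[0]),ang(Q[0]-Q[1]))
print('rim height check, right-edge corners across views',tri(s,S[0],t,T[0]),tri(s,S[1],t,T[1]))
print('side rim corners',np.array([plane(s,q,.046) for q in S]))
```

```text
rim side [ 0.498  -0.3211  0.046 ] [0.0705 0.0655 0.069  0.0681] [np.float64(-156.9), np.float64(113.6), np.float64(25.2), np.float64(-65.2)]
flange side 0 [ 0.5023 -0.327   0.    ] [0.0837 0.0788] [np.float64(-156.4), np.float64(-64.7)]
flange side 0.006 [ 0.4979 -0.3202  0.006 ] [0.0831 0.0782] [np.float64(-156.4), np.float64(-64.7)]
rim top right edge [[ 0.5441 -0.3368  0.046 ]
 [ 0.4802 -0.3658  0.046 ]] 0.07017919994450843 24.4
flange left 0 [[ 0.5222 -0.2714  0.    ]
 [ 0.446  -0.3058  0.    ]] 0.08359093440107128 24.2
flange left 0.006 [[ 0.5211 -0.2699  0.006 ]
 [ 0.4453 -0.304   0.006 ]] 0.08312612439126452 24.2
rim height check, right-edge corners across views (array([ 0.5438, -0.3368,  0.0466]), np.float64(0.000554812626646455)) (array([ 0.4801, -0.3663,  0.0451]), np.float64(0.0005738052378572025))
side rim corners [[ 0.5441 -0.3377  0.046 ]
 [ 0.4792 -0.3653  0.046 ]
 [ 0.4531 -0.3053  0.046 ]
 [ 0.5155 -0.2759  0.046 ]]
```

Holder centre: (0.4985, -0.3215), yaw 24.2°. The two views give its rim at 46 mm and its sizes match. Now moving over the label.

Call:
{"name": "send_path", "arguments": {"ticks": [0.0015,-0.005,0.005,0,0.3,0.0015,-0.005,0.01,0,0.3,0.0015,-0.005,0.01,0,0.3,0,0,0.008,0,0.3,0,0,0.005,0,0.3,0,0,0.0025,0,0.3,0,0,0,0,0.3,0,0,0,0,0.3]}}

```text
clock: 7.45
position: [0.5082, 0.3074, 0.2178]
ee_rot: [-3.055, -0.734, -0.001]
force: [-0.3, 1.1, -2.1]
width: 0.39
gripper_force: 25.0
```

Run:
```python
from cell import arm;from h import *
np.set_printoptions(precision=4,suppress=True)
go(arm.observe(),[.508,.306,.217],27)
s=arm.get_image('side');t=arm.get_image('top')
cv2.imwrite('pics/s1.png',np.hstack([cv2.resize(s['image'][170:320,140:290],None,fx=2.66,fy=2.66),cv2.resize(t['image'][130:280,120:270],None,fx=2.66,fy=2.66)]))
# expected pixels of the model's corners if hanging true
c,sn=np.cos(np.radians(27)),np.sin(np.radians(27));p=arm.observe()['position']-[0,0,.112]
for q in [(.024,.021,0),(-.024,.021,0),(-.024,-.021,0),(.024,.021,.05),(-.024,.021,.05),(-.113,.014,.094),(-.113,.014,.062),(-.02,.018,.13)]:
    w=p+[c*q[0]-sn*q[1],sn*q[0]+c*q[1],q[2]];o=[]
    for d in(s,t):
        M=np.linalg.inv(d['cam_to_world']);v=M[:3,:3]@w+M[:3,3];o.append((d['fx']*v[0]/v[2]+d['cx'],d['fy']*v[1]/v[2]+d['cy']))
    print(q,'side crop',(np.array(o[0])-[140,170])*2.66,'top crop',(np.array(o[1])-[120,130])*2.66+[399,0])
```

```text
t 7.45 pos [0.5082 0.3074 0.2178] yaw 27.01 tilt [0.0004 0.0001] tool delta [-0.0008  0.0012  0.0008] turn 0.0002 F [-0.3  1.1 -2.1] w 0.39 g 24.992494583129883 j7 -1.91
(0.024, 0.021, 0) side crop [126.3707 275.866 ] top crop [520.899  168.9132]
(-0.024, 0.021, 0) side crop [188.3989 295.9523] top crop [544.2002 218.2055]
(-0.024, -0.021, 0) side crop [220.1908 251.7969] top crop [589.1253 195.7602]
(0.024, 0.021, 0.05) side crop [112.6338 225.2742] top crop [500.4338 157.478 ]
(-0.024, 0.021, 0.05) side crop [176.976  245.4049] top crop [524.8182 209.2937]
(-0.113, 0.014, 0.094) side crop [300.5947 228.4016] top crop [562.5679 299.2142]
(-0.113, 0.014, 0.062) side crop [305.129  263.6403] top crop [574.6607 302.2538]
(-0.02, 0.018, 0.13) side crop [153.5528 150.4548] top crop [490.6526 186.3152]
```

View pics/s1.png

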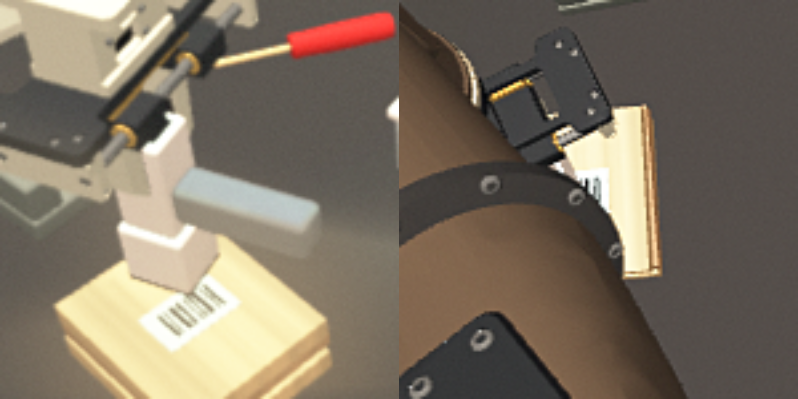

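The nose hangs over the label. Its seen corners, (133,275), (190,292) and (217,258), average within 1–2 crop px of where an untilted scanner would put them, so it looks straight down. I'll trim slightly and hold for about 3 s.

Call:
{"name": "send_path", "arguments": {"ticks": [-0.0005,0.001,0.0005,0,0.3,0,0,0,0,0.3,0,0,0,0,0.3,0,0,0,0,0.3,0,0,0,0,0.3,0,0,0,0,0.3,0,0,0,0,0.3,0,0,0,0,0.3,0,0,0,0,0.3,0,0,0,0,0.3]}}

```text
clock: 8.55
position: [0.5079, 0.3063, 0.217]
ee_rot: [3.055, 0.734, -0.0]
force: [0.2, 0.2, -3.0]
width: 0.391
gripper_force: 25.0
```

Call:
{"name": "send_path", "arguments": {"ticks": [0,0,0,0,0.3,0,0,0,0,0.3,0,0,0,0,0.3,0,0,0,0,0.3,0,0,0,0,0.3,0,0,0,0,0.3,0,0,0,0,0.3,0,0,0,0,0.3,0,0,0,0,0.3,0,0,0,0,0.3]}}

```text
clock: 9.55
position: [0.5079, 0.3063, 0.217]
ee_rot: [3.055, 0.734, 0.0]
force: [-0.5, 0.4, -2.8]
width: 0.39
gripper_force: 25.0
```

Call:
{"name": "send_path", "arguments": {"ticks": [0,0,0,0,0.3,0,0,0,0,0.3,0,0,0,0,0.3,0,0,0,0,0.3,0,0,0,0,0.3,0,0,0,0,0.3,0,0,0,0,0.3,0,0,0,0,0.3,0,0,0,0,0.3,0,0,0,0,0.3]}}

```text
clock: 10.55
position: [0.508, 0.3063, 0.217]
ee_rot: [3.055, 0.734, 0.0]
force: [0.3, 0.7, -2.3]
width: 0.391
gripper_force: 25.0
```

Call:
{"name": "send_path", "arguments": {"ticks": [0,0,-0.01,0,0.3,0,0,-0.015,0,0.3,0,0,-0.015,0,0.3,0,0,-0.005,0,0.3,0,0,0,0,0.3]}}

```text
clock: 11.05
position: [0.5083, 0.3067, 0.2631]
ee_rot: [-3.054, -0.734, -0.003]
force: [0.0, -0.5, -2.9]
width: 0.392
gripper_force: 25.0
```

```bash
python3 -c "
from cell import arm;from h import *
go(arm.observe(),[.4985,-.3215,.26],24.2)"
```

```text
t 11.05 pos [0.5083 0.3067 0.2631] yaw 27.02 tilt [0.0017 0.001 ] tool delta [-0.2942  0.5551  0.0025] turn 0.0492 F [ 0.  -0.5 -2.9] w 0.392 g 24.992369413375854 j7 -1.89
```

Held 3 s at (0.508, 0.306), with the nose 50 mm up. Returning to the holder.

Call:
{"name": "send_path", "arguments": {"ticks": [-0.01,0.019,0,0,0.3,-0.015,0.028,0,0,0.3,-0.019,0.036,0,0,0.3,-0.019,0.036,0,0,0.3,-0.019,0.036,0,0,0.3,-0.019,0.036,0,0,0.3,-0.019,0.036,0,0,0.3,-0.019,0.036,0,0,0.3,-0.019,0.036,0,0,0.3,-0.019,0.036,0,0,0.3]}}

```text
clock: 12.05
position: [0.5018, -0.0742, 0.2615]
ee_rot: [-3.055, -0.734, 0.001]
force: [0.7, -0.4, -1.5]
width: 0.39
gripper_force: 25.0
```

Call:
{"name": "send_path", "arguments": {"ticks": [-0.019,0.036,0,0,0.3,-0.019,0.036,0,0,0.3,-0.019,0.036,0,0,0.3,-0.019,0.036,0,0,0.3,-0.019,0.036,0,0,0.3,-0.014,0.025,0,0,0.3,-0.008,0.015,0,0.025,0.3,0,0,0,0.024,0.3,0,0,0,0,0.3,0,0,0,0,0.3]}}

```text
clock: 13.05
position: [0.4988, -0.3196, 0.2619]
ee_rot: [-3.07, -0.663, -0.0]
force: [-0.4, 0.4, -2.5]
width: 0.392
gripper_force: 25.0
```

```bash
python3 -c "
from cell import arm;from h import *
go(arm.observe(),[.4985,-.3215,.119],24.2)"
```

```text
t 13.05 pos [ 0.4988 -0.3196  0.2619] yaw 24.37 tilt [-0.0001  0.0011] tool delta [-0.0011  0.0018  0.1429] turn 0.0029 F [-0.4  0.4 -2.5] w 0.392 g 24.99645709991455 j7 -0.72
```

Call:
{"name": "send_path", "arguments": {"ticks": [-0.001,0.0018,0.01,0.003,0.3,0,0,0.02,0,0.3,0,0,0.02,0,0.3,0,0,0.02,0,0.3,0,0,0.01,0,0.3,0,0,0.007,0,0.3,0,0,0,0,0.3,0,0,0,0,0.3]}}

```text
clock: 13.85
position: [0.4985, -0.3238, 0.1757]
ee_rot: [3.072, 0.655, 0.001]
force: [0.8, -0.2, -1.8]
width: 0.391
gripper_force: 25.0
```

Run:
```python
from cell import arm;from h import *
go(arm.observe(),[.4985,-.3215,.119],24.2)
s=arm.get_image('side')['image'];t=arm.get_image('top')['image']
cv2.imwrite('pics/p1.png',np.hstack([cv2.resize(s[95:195,375:475],None,fx=4,fy=4,interpolation=cv2.INTER_CUBIC),cv2.resize(t[160:260,410:510],None,fx=4,fy=4,interpolation=cv2.INTER_CUBIC)]))
```

```text
t 13.85 pos [ 0.4985 -0.3238  0.1757] yaw 24.06 tilt [ 0.0009 -0.0005] tool delta [ 0.0009 -0.0022  0.0567] turn -0.0025 F [ 0.8 -0.2 -1.8] w 0.391 g 24.99637931585312 j7 -0.73
```

View pics/p1.png

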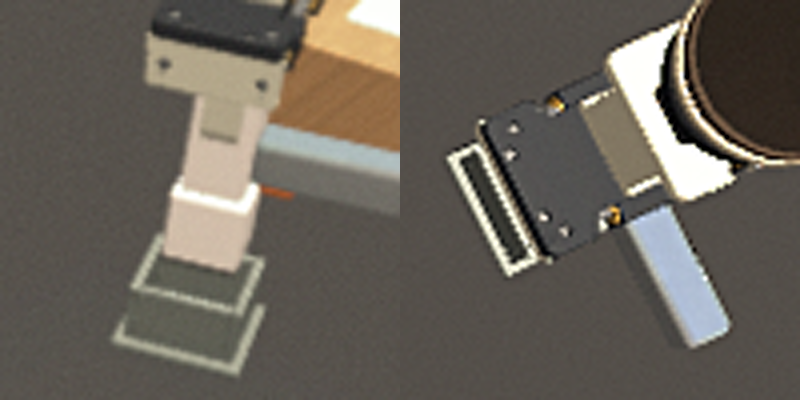

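The nose hangs parallel over the pocket. Trimming 2 mm and lowering.

Call:
{"name": "send_path", "arguments": {"ticks": [0.0009,-0.0022,0,-0.002,0.3,0,0,0,0,0.3,0,0,0.005,0,0.3,0,0,0.005,0,0.3,0,0,0.005,0,0.3,0,0,0,0,0.3,0,0,0,0,0.3]}}

```text
clock: 14.65
position: [0.4979, -0.3213, 0.1597]
ee_rot: [-3.072, -0.657, 0.001]
force: [-0.9, -0.3, -2.3]
width: 0.392
gripper_force: 25.0
```

```bash
python3 -c "
from cell import arm;from h import *
go(arm.observe(),[.4985,-.3215,.118],24.2)"
```

```text
t 14.65 pos [ 0.4979 -0.3213  0.1597] yaw 24.16 tilt [-0.0006  0.0003] tool delta [0.0005 0.0005 0.0417] turn -0.0007 F [-0.9 -0.3 -2.3] w 0.392 g 24.996419548988342 j7 -0.74
```

Call:
{"name": "send_path", "arguments": {"ticks": [0.0003,0.0003,0.006,0,0.3,0,0,0.006,0,0.3,0,0,0.006,0,0.3,0,0,0.006,0,0.3,0,0,0.006,0,0.3,0,0,0.005,0,0.3,0,0,0.003,0,0.3,0,0,0.001,0,0.3,0,0,0.001,0,0.3,0,0,0,0,0.3]}}

```text
clock: 15.65
position: [0.4985, -0.3215, 0.1201]
ee_rot: [3.072, 0.657, 0.0]
force: [-0.0, -0.4, -2.1]
width: 0.391
gripper_force: 25.0
```

```bash
python3 -c "
from cell import arm;from h import *
go(arm.observe(),[.4985,-.3215,.118],24.2)"
```

```text
t 15.65 pos [ 0.4985 -0.3215  0.1201] yaw 24.16 tilt [ 0.0002 -0.0001] tool delta [ 0.     -0.      0.0021] turn -0.0007 F [-0.  -0.4 -2.1] w 0.391 g 24.99639540910721 j7 -0.75
```

In the pocket without contact. Creeping down to the floor.

Call:
{"name": "send_path", "arguments": {"ticks": [0,0,0.0005,0,0.3,0,0,0.0005,0,0.3,0,0,0.0005,0,0.3,0,0,0.0003,0,0.3,0,0,0,0,0.3,0,0,0,0,0.3]}}

```text
clock: 16.25
position: [0.4984, -0.3215, 0.1182]
ee_rot: [3.072, 0.658, 0.0]
force: [0.8, 0.2, -2.4]
width: 0.39
gripper_force: 25.0
```

```bash
python3 -c "
from cell import arm;from h import *
go(arm.observe(),[.4985,-.3215,.118],24.2)"
```

```text
t 16.25 pos [ 0.4984 -0.3215  0.1182] yaw 24.16 tilt [ 0. -0.] tool delta [0.0001 0.0001 0.0002] turn -0.0006 F [ 0.8  0.2 -2.4] w 0.39 g 24.99631404876709 j7 -0.75
```

Call:
{"name": "send_path", "arguments": {"ticks": [0,0,0.0004,0,0.3,0,0,0.0002,0,0.3,0,0,0,0,0.3,0,0,0,0,0.3]}}

```text
clock: 16.65
position: [0.4985, -0.3215, 0.118]
ee_rot: [3.072, 0.657, 0.001]
force: [-1.3, 0.6, 4.7]
width: 0.39
gripper_force: 25.0
```

The nose rests on the floor (force went from -2.4 to +4.7 N). Opening and backing off.

Call:
{"name": "send_path", "arguments": {"ticks": [0,0,0,0,0.42,0,0,0,0,0.46,0,0,0,0,0.55,0,0,0,0,0.75,0,0,0,0,0.9,0,0,0,0,0.9,0,0,0,0,0.9,0,0,0,0,0.9], "clamp_n": 5}}

```text
clock: 17.45
position: [0.4984, -0.3215, 0.1176]
ee_rot: [3.072, 0.658, 0.0]
force: [1.0, -0.4, 0.5]
width: 0.886
gripper_force: 0.0
```

Call:
{"name": "send_path", "arguments": {"ticks": [0,0,-0.01,0,0.9,0,0,-0.02,0,0.9,0,0,-0.025,0,0.9,0,0,-0.025,0,0.9,0,0,-0.025,0,0.9,0,0,-0.03,0,0.9,0,0,-0.03,0,0.9,0,0,-0.02,0,0.9,0,0,0,0,0.9,0,0,0,0,0.9]}}

```text
clock: 18.45
position: [0.4984, -0.3215, 0.3031]
ee_rot: [3.071, 0.657, 0.001]
force: [-0.3, -0.1, 0.2]
width: 0.9
gripper_force: 0.0
```

Call:
{"name": "send_path", "arguments": {"ticks": [-0.03,0.03,0,0,0.9,-0.03,0.03,0,0,0.9,-0.03,0.03,0,0,0.9,-0.03,0.03,0,0,0.9,-0.03,0.03,0,0,0.9,-0.02,0.02,0,0,0.9,0,0,0,0,0.9,0,0,0,0,0.9,0,0,0,0,0.9,0,0,0,0,0.9]}}

```text
clock: 19.45
position: [0.4139, -0.5447, 0.3025]
ee_rot: [-3.07, -0.661, -0.001]
force: [0.1, 0.6, -0.3]
width: 0.899
gripper_force: 0.0
```

Run:
```python
from cell import arm;from h import *
s=arm.get_image('side')['image'];t=arm.get_image('top')['image']
cv2.imwrite('pics/e1.png',np.hstack([cv2.resize(s[95:195,385:485],None,fx=4,fy=4,interpolation=cv2.INTER_CUBIC),cv2.resize(t[160:260,410:510],None,fx=4,fy=4,interpolation=cv2.INTER_CUBIC)]))
```

```text
(no output)
```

View pics/e1.png

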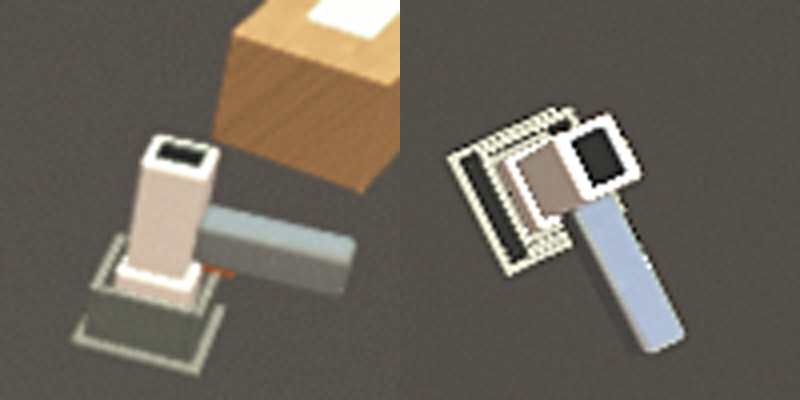

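The scanner stands upright, nose down in the pocket and square with the holder. The arm is clear.

```bash
python3 -c "
from cell import arm
print(arm.sign_off())"
```

```text
the job is handed in; nothing more can be done
None
```

The scanner was held still for 3 s, nose 5 cm above the middle of the boards label, then set back nose down in its holder and released; I handed the job in at about 19.6 s, with the arm clear, and the sign-off gave no verdict.

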